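# Build a row of drive modules in the clamping bed

### The job

Slide the red clamp of the assembly bed fully open, then take every blue drive module out of the black crate and stand them side by side in the bed in one closed row: sockets to the open front, backs flush against the rear fence, the first one flush against the end stop and no gaps between them. Finally slide the clamp up against the last module so that it touches, and let go. Leave the other parts in the crate, and do not disturb the other things on the bench.

Things in the scene. Friction and masses are not known exactly. Their poses are not given: they have to be found in the camera images.
- drive1: blue drive module, 90 long (x) x 38 wide (y) x 40 high, with a bare aluminium grip rib centred on top, 70 (x) x 12 (y) x 30 high (70 high in all). Its -x end is the front: three orange sockets, orange stripe on top. 0.2 to 0.4 kg. Origin: centre of the underside, z up. Starts upright in the crate, front roughly towards the robot. May be absent (4 to 6 are there).
- drive2: another blue drive module, exactly like drive1; may be absent.
- drive3: another blue drive module, exactly like drive1; may be absent.
- drive4: another blue drive module, exactly like drive1; may be absent.
- drive5: another blue drive module, exactly like drive1; may be absent.
- drive6: another blue drive module, exactly like drive1; may be absent.
- crate: black open plastic crate, fixed, 262 (x) x 322 (y) mm, 45 high, walls and floor 6 thick; origin at the centre of its underside. The modules stand in it among two other parts.
- heatsink: dark finned heat sink, 80 x 45 x 40 mm high, in the crate; stays there. Origin: centre of the underside.
- carton: small cardboard carton, 85 x 46 x 50 mm high, in the crate; stays there. Origin: centre of the underside.
- bed: fixed assembly bed: aluminium plate 130 (x) x 366 (y), 12 thick; origin: centre of the underside. Rear fence along the far edge, face at x = 51; end stop at the +y end, face at y = 167; both rise 38 over the plate. Front (-x) is open. Loaded modules: axes like the bed's, origins at x = 6, z = 12 and, from the stop on, y = 148, 110, 72, ...
- bed_stop (a point): middle of the end stop's face, at the height of the plate's top (bed x = 1, y = 167, z = 12). Axes like the bed's.
- bed_front (a point): point in front of the bed, 165 mm to -x of its origin, at the height of the plate's top: the side the sockets must face. Axes like the bed's.
- clamp (a joint): red clamp jaw sliding on the bed, in m: its face is 0.100 + this value from the end stop; 0 = nearest the stop, 0.180 = fully open (towards bed -y). About 3 N of friction plus 8 N per m/s; stays where it is left. Starts between 0 and 0.06. Jaw 80 (x) x 34 (y) x 36 mm high, just over the plate.
- clamp_post (a point): top of the clamp's upright black round grip post (18 mm thick, rising 58 above the jaw, its top 107 above the bench); 20 mm to bed -y of the jaw's face. Axes like the bed's.
- clamp_face (a point): middle of the clamp's face that presses on the last module. Axes like the bed's.
- screwdriver: screwdriver lying beyond the bed, 200 long; a bystander, to be left alone.
- tape: yellow roll of tape, 90 across, 24 high, lying flat; a bystander, to be left alone.
- cleaner: white bottle, 56 across, 150 high, standing; a bystander, to be left alone.
- mug: white mug, 76 across, 90 high; a bystander, to be left alone.
- smallcarton: cardboard carton, 110 x 80 x 60 mm; a bystander, to be left alone.
- wrench: wrench lying on the bench; a bystander, to be left alone.
Things that resemble listed ones, but are neither listed nor needed, are in the scene too. Leave any turquoise look-alike of the carton alone.

How it is judged:
By the outcome, as a careful person would: the job done as asked, in the order asked, and still so for the second after the job is handed in, with the robot touching nothing.
Of drive1, drive2, drive3, drive4, drive5, drive6 only 4 to 6 are there at a start; the rules pass over those that are not, and their reading is None.
At some moment in a run one of drive1, drive2, drive3, drive4, drive5, drive6 may be knocked a few centimetres aside while the robot is not near it.
It also fails if it takes over 210 s, if anything falls off the work surface, if the arm or the gripper's body presses on something with over 40 N, if the wrist force passes 120 N, or if a joint passes its speed limit or range.

### The arm

A 6-joint arm with a two-finger parallel gripper is mounted at the origin on the work surface. World frame = base frame: x ahead of the robot, y to its left, z up, the work surface at z = 0. Lengths are in m, angles in degrees, forces in N, time in s.
With the tool pointing down it reaches from about 0.4 to 0.825 m from the base axis. Payload 7 kg.
Tool frame: the origin (TCP) lies midway between the tips of the shut fingers; the grasp point (between the pads) lies 19 mm behind it (r.grip_depth is the distance from the TCP to the grasp point, in m); z points along the fingers, y is the line along which they close (so a half turn about z gives the same grasp; the last joint's range is limited). The gripper opens to 88 mm and grips with 3 to 60 N. Pads are 19 mm wide; open, the fingers measure 130 mm over their backs; the gripper's body (78 mm by 193 mm) begins 47 mm behind the grasp point.
Start: joints at [89.559, 20.546, 0.682, 0, -70.136, -16.507], TCP at [0.197, 0.646, 0.227] pointing down, gripper open.
Joint ranges: [-176.03, 176.03], [-82.01, 121.73], [-58.28, 71.71], [-173.87, 95.51], [-174.79, -0.11], [-173.66, 173.66]. Speed limits (degrees/s): [136.94, 136.94, 172.46, 180, 180, 180].

### API

Orientations are given as [roll, pitch, yaw] about the fixed x, y, z axes, in that order (R = Rz(yaw) Ry(pitch) Rx(roll)).
In Python, from plant import r, capture, close_job, search_frame, outline_of gives the robot as it stands.
- The arm moves only by the shell command python3 -m creep 'ROWS' [FORCE]. ROWS is JSON, a list of rows, each a list of 7 numbers: the finger opening in mm, from 0 to 87.6, then the shift along the world's x, y, z in units of 25 mm (1.0 is 25 mm), then the turn, a rotation vector about the world's x, y, z in degrees. In form: [[hand, x, y, z, ax, ay, az], ...]. A call has 1 to 8 rows; each row shifts and turns the commanded pose from where the row before left it; what a row does not reach is not made up. A row lasts 1/12 s, in which the tool goes at most 41.7 mm and 7.16 degrees, less where a joint would pass 70% of its speed; a pose out of reach is approached as far as the arm can. A call is refused whole if a number of a shift passes 1 or a number of a turn 7.16, either way. A call with a gripper value outside its range is refused whole. The fingers move at their own pace and stop on an object; FORCE is the grip in N (left out, the last holds). Time passes only in rows, so rows that do not move let the fingers close. It gives the time, the measured TCP pose, the force, the opening and the grip force at its end, in the units of the state.
- r.get_state(): the state, without advancing time (a new reading comes with each control period).
- capture(name): name is "scene" or "top"; returns a dict with "frame" (420x560x3 uint8, red, green, blue), "K" (3x3 intrinsics, pixels), "origin" and "rotation" of the camera in the world. Camera axes: x right, y down, z forward; pixel columns grow to the right and rows downward; lengths in m; the calibration is good to about 2 mm. A picture is of the moment at which its call begins. There is no depth.
- close_job(): hands the job in; it is judged then, once.
Trained networks look in a picture, given as the dict that the camera call returned (one of the last four; its "shot" number tells which), for a name from the list of things; names that differ only in an ending like _2 or _b are one class to them, and where a whole thing is asked for, a point or a joint stands for the part that bears it (a point fixed in the world has none). Each returns a list of dicts, best first, with "conf" (0 to 1); they miss things now and then, are a little off and sometimes report something else, mostly with a low value. They report only what shows in the picture. A call takes as long as a camera call. They do not tell look-alikes from the thing itself.
- search_frame(picture, target): "bbox" ([left, top, right, bottom] in pixels, round what is visible of it).
- outline_of(picture, target): "region" (420x560 bool, what is visible of it) and "bbox" ([left, top, right, bottom] in pixels, round what is visible of it).
The state is a dict: "time_s": time; "joints": joint angles; "qd": joint speeds; "joint_torque": joint torques, N m; "tcp_pos": TCP position; "eef_rot": TCP orientation; "contact_force": force on the tool from outside, world axes, zero at the start; "moment": the same for the moment, N m; "gripper_width": finger opening in m; "gripper_force": force on a finger pad.
Only numpy, scipy, OpenCV 4.12 (cv2) and the standard library are available. Lean on these libraries where they do the work, as an engineer would, in place of code of your own. Each camera call takes 0.05 s, during which the arm holds its last target. There are 200 camera calls.

## Working session

There is one attempt and no reset: what is moved stays moved. The work goes in short steps, Python scripts to look and compute and a shell command to move; the robot and the scene stay as the last step left them, time stands still between calls to the robot, and variables do not carry over. Pictures are saved under pics/ and viewed, at most 14 in all, crops included, and the job is handed in when it is done.

```bash
ls; mkdir -p pics
python3 - <<'E'
from plant import r,capture,search_frame
import cv2,numpy as np
s=r.get_state(); print(s['time_s'],s['tcp_pos'],s['eef_rot'],s['gripper_width'],r.grip_depth)
for n in ("scene","top"):
    c=capture(n); cv2.imwrite(f'pics/{n}0.png',c['frame'][:,:,::-1]); print(n,c['K'].tolist(),c['origin'],c['rotation'].tolist())
    for t in ('drive1','bed','clamp','clamp_post','crate','heatsink','carton'):
        print(t,[(np.round(d['bbox']).astype(int).tolist(),round(d['conf'],2)) for d in search_frame(c,t)])
E
```

```text
pics
0.0 [0.1966509  0.64518539 0.22560326] [ 1.79901829e+02 -8.46927374e-03 -1.69554558e+01] 0.08758797393133018 0.0188
scene [[402.13041364099263, 0.0, 272.6254114342243], [0.0, 402.13041364099263, 209.13069835640573], [0.0, 0.0, 1.0]] [1.26098159 0.87188495 0.81100959] [-123.49920443407366, 1.2577200581172225, 135.54578618592862]
drive1 [([252, 220, 280, 246], 0.95), ([295, 215, 324, 247], 0.66), ([317, 227, 342, 255], 0.61), ([305, 251, 341, 283], 0.59)]
bed [([184, 172, 270, 228], 0.68), ([315, 227, 342, 258], 0.5)]
clamp [([222, 178, 248, 204], 0.74), ([305, 253, 340, 286], 0.17), ([292, 244, 314, 273], 0.16)]
clamp_post [([220, 181, 244, 208], 0.55)]
crate [([240, 206, 374, 299], 0.89), ([185, 173, 268, 229], 0.21)]
heatsink [([289, 245, 313, 273], 0.78), ([180, 213, 207, 262], 0.38)]
carton [([285, 208, 311, 237], 0.9), ([405, 235, 439, 263], 0.87), ([285, 296, 308, 333], 0.67)]
top [[476.9209330179275, 0.0, 273.48990075782115], [0.0, 476.9209330179275, 213.9931750318009], [0.0, 0.0, 1.0]] [0.24093546 0.07479586 1.33990489] [-167.7040828247596, 0.44955213055757853, -92.55713497361806]
drive1 [([168, 188, 185, 220], 0.91), ([167, 229, 187, 261], 0.87), ([250, 182, 263, 220], 0.86), ([223, 224, 238, 258], 0.79), ([192, 225, 212, 259], 0.62)]
bed [([303, 197, 438, 247], 0.64)]
clamp [([347, 207, 360, 240], 0.63), ([168, 230, 185, 262], 0.57)]
clamp_post [([343, 207, 358, 238], 0.91)]
crate [([153, 175, 272, 270], 0.9)]
heatsink [([194, 189, 215, 218], 0.73)]
carton [([105, 291, 132, 326], 0.86), ([244, 221, 266, 260], 0.69), ([141, 134, 177, 164], 0.69)]
```

Run:
```python
import cv2
a=cv2.imread('pics/top0.png'); cv2.imwrite('pics/top0c.png',cv2.resize(a[120:340,90:450],(800,489),interpolation=cv2.INTER_CUBIC))
```

```text
(no output)
```

View pics/scene0.png

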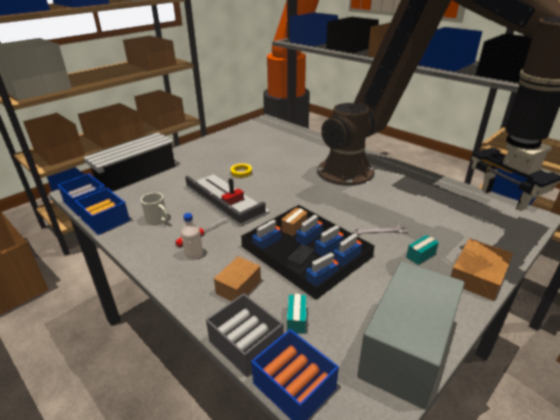

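View pics/top0c.png

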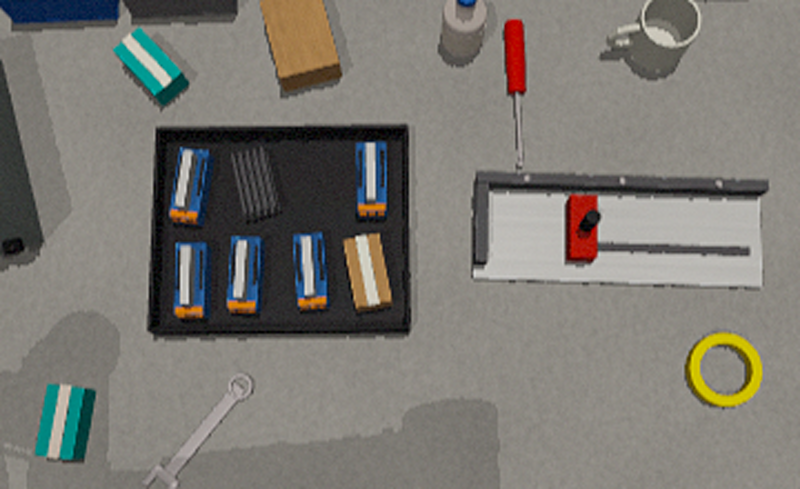

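```bash
cat > h.py <<'E'
import numpy as np,cv2
from scipy.spatial.transform import Rotation as Ro
from scipy.optimize import least_squares
from plant import r,capture,search_frame,outline_of
def Rm(c): return Ro.from_euler('xyz',c['rotation'],degrees=True).as_matrix() if np.size(c['rotation'])==3 else np.array(c['rotation'])
def proj(c,P):
    q=(np.atleast_2d(P)-c['origin'])@Rm(c); return np.c_[q[:,0]/q[:,2],q[:,1]/q[:,2]]@c['K'][:2,:2].T+c['K'][:2,2]
def ray(c,uv,z):
    uv=np.atleast_2d(uv).astype(float); d=np.c_[(uv-c['K'][:2,2])/np.diag(c['K'])[:2],np.ones(len(uv))]@Rm(c).T
    return (c['origin']+d*((z-c['origin'][2])/d[:,2])[:,None])
def hsv(c): return cv2.cvtColor(c['frame'],cv2.COLOR_RGB2HSV)
def polymask(p,shape=(420,560),s=8):
    m=np.zeros((shape[0]*s,shape[1]*s),np.uint8); cv2.fillPoly(m,[np.round((p+.5)*s).astype(np.int32)],255)
    return cv2.resize(m,shape[::-1],interpolation=cv2.INTER_AREA)/255.
def modules(c,zb=0.006,box=None):
    """blue blobs -> pose from fitting rib top centroid (z=zb+.07) & orange stripe"""
    h=hsv(c); blue=((h[...,0]>100)&(h[...,0]<125)&(h[...,1]>130)&(h[...,2]>60)).astype(np.uint8)
    if box is not None:
        m=np.zeros_like(blue); m[box[1]:box[3],box[0]:box[2]]=1; blue*=m
    ora=((h[...,0]>5)&(h[...,0]<20)&(h[...,1]>190)&(h[...,2]>110)).astype(np.uint8)
    rib=((h[...,1]<60)&(h[...,2]>120)).astype(np.uint8)
    return blue,ora,rib
E
python3 - <<'E'
from h import *
c=capture('top'); b,o,w=modules(c)
box=(150,170,278,275)
def rep(name,m,z,bx,amin=15):
    mm=np.zeros_like(m); mm[bx[1]:bx[3],bx[0]:bx[2]]=m[bx[1]:bx[3],bx[0]:bx[2]]
    n,l,st,ce=cv2.connectedComponentsWithStats(mm)
    for i in range(1,n):
        if st[i,4]<amin: continue
        ys,xs=np.nonzero(l==i); P=ray(c,np.c_[xs,ys],z)[:,:2]; 
        ev,V=np.linalg.eigh(np.cov((P-P.mean(0)).T)); v=V[:,1]*np.sign(V[0,1]); rc=cv2.minAreaRect((P*1000).astype(np.float32))
        print(name,np.round(ce[i]),st[i,4],np.round(P.mean(0),4),'yaw',round(np.degrees(np.arctan2(v[1],v[0])),1),'rect',np.round(rc[0],1),np.round(rc[1],1),round(rc[2],1))
rep('rib',w,.076,box);rep('orange',o,.046,box,5);rep('blue',b,.046,box)
h=hsv(c)
red=(((h[...,0]<6)|(h[...,0]>172))&(h[...,1]>150)&(h[...,2]>60)).astype(np.uint8); rep('red',red,.049,(300,195,440,250))
pl=((h[...,1]<40)&(h[...,2]>155)).astype(np.uint8); rep('plate',pl,.012,(295,190,450,260),50)
# plate edges by column/row
g=cv2.cvtColor(c['frame'],cv2.COLOR_RGB2GRAY).astype(int)
for x in (315,330,370,390,410,425): print(x,g[195:256,x].tolist())
for y in (215,225,240): print(y,'L',g[y,296:316].tolist(),'R',g[y,424:444].tolist())
E
```

```text
rib [202. 211.] 2193 [0.5363 0.2667] yaw 89.8 rect [505.6 239.7] [352.3 287.4] 87.4
rib [256. 196.] 104 [0.5677 0.1166] yaw -2.1 rect [567.9 116.7] [ 8.3 70.6] 87.8
rib [172. 199.] 111 [0.5701 0.3474] yaw -9.0 rect [570.1 347.4] [11.4 71.5] 80.8
rib [228. 239.] 113 [0.4539 0.1976] yaw 2.0 rect [453.8 197.5] [71.4 11.3] 2.7
rib [255. 241.] 167 [0.4445 0.1258] yaw 8.9 rect [444.8 125.8] [85.7 14.4] 8.4
rib [197. 241.] 115 [0.4533 0.2794] yaw -4.8 rect [453.5 279.4] [11.6 68.2] 85.6
rib [173. 243.] 114 [0.4509 0.346 ] yaw -1.3 rect [449.8 345.2] [10.8 70.7] 90.0
orange [256. 213.] 29 [0.5275 0.12  ] yaw -81.5 rect [527.2 118.8] [11.  30.3] 11.7
orange [172. 216.] 32 [0.5297 0.3537] yaw 79.7 rect [529.5 353.6] [30.7  9.4] 75.9
orange [230. 255.] 34 [0.4132 0.1948] yaw -89.0 rect [411.5 196.1] [32.8 11. ] 87.4
orange [198. 257.] 31 [0.4132 0.2835] yaw -89.2 rect [412.7 282. ] [30.1  5.5] 87.4
orange [174. 260.] 32 [0.4087 0.3501] yaw -79.4 rect [409.7 347.7] [10.5 30.7] 16.1
blue [261. 197.] 111 [0.5739 0.1053] yaw -1.6 rect [575.1 105.1] [11.3 78.1] 87.7
blue [252. 198.] 87 [0.5719 0.131
[... 2498 characters left out ...]
, 185, 179, 182, 179, 181, 181, 184, 185, 186, 150, 78, 112, 137, 136, 136, 134, 137]
215 L [141, 143, 141, 141, 138, 140, 149, 44, 69, 79, 80, 81, 75, 99, 176, 166, 188, 187, 186, 188] R [181, 179, 178, 178, 181, 181, 181, 190, 116, 143, 144, 141, 136, 143, 140, 142, 145, 141, 138, 139]
225 L [143, 142, 141, 143, 141, 145, 82, 32, 87, 81, 83, 80, 76, 100, 176, 169, 190, 191, 189, 187] R [181, 178, 181, 178, 179, 183, 180, 180, 151, 138, 139, 142, 144, 141, 142, 144, 145, 143, 142, 143]
240 L [139, 142, 142, 139, 141, 148, 69, 115, 108, 108, 105, 104, 199, 193, 188, 188, 188, 190, 189, 188] R [178, 179, 179, 182, 182, 179, 181, 180, 195, 132, 136, 138, 137, 139, 142, 140, 142, 140, 138, 137]
```

Run:
```python
from h import *
c=capture('top')
F=[(315,206.7),(330,206.7),(370,207.9),(390,208.7),(410,209.7),(425,209.8)]
G=[(315,245.6),(330,245.4),(370,246.6),(390,247.2),(410,248.1),(425,248.3)]
H=[(431.9,215),(432.3,225),(432.7,240)]
def fit(p):
    x,y,t=p; R=np.array([[np.cos(t),-np.sin(t)],[np.sin(t),np.cos(t)]])
    L=lambda uv,z:(ray(c,uv,z)[:,:2]-[x,y])@R
    return np.r_[L(F,.012)[:,0]-.051,L(G,.006)[:,0]+.065,L(H,.012)[:,1]+.183]
s=least_squares(fit,[.48,-.2,-.05]); x,y,t=s.x; print(x,y,np.degrees(t),np.round(s.fun*1000,1))
R=np.array([[np.cos(t),-np.sin(t)],[np.sin(t),np.cos(t)]])
W=lambda a,b:np.round(np.array([x,y])+R@[a,b],4)
for yy in (148,110,72,34,-4): print(yy,W(.006,yy/1000))
print('stop',W(.001,.167), 'red centre in bed',(np.array([.4889,-.1402])-[x,y])@R)
h=hsv(c); dk=(h[...,2]<50).astype(np.uint8); dk[:195]=0;dk[245:]=0;dk[:,:335]=0;dk[:,365:]=0
n,l,st,ce=cv2.connectedComponentsWithStats(dk)
for i in range(1,n):
  if st[i,4]>4: print(ce[i],st[i].tolist(),ray(c,ce[i],.09))
# overlay on 4x crop
im=cv2.resize(c['frame'][180:265,290:450,::-1],None,fx=5,fy=5,interpolation=cv2.INTER_CUBIC)
def dr(pts,z,col):
    q=proj(c,np.c_[[np.array([x,y])+R@np.array(p) for p in pts],np.full(len(pts),z)]); q=((q+.5-[290,180])*5).astype(int); cv2.polylines(im,[q],False,col,1)
dr([(.051,.167),(.051,-.183),(-.065,-.183),(-.065,.183),(.065,.183)],.012,(0,0,255))
dr([(.051,-.183),(.051,.167),(-.04,.167)],.050,(0,255,0))
cv2.imwrite('pics/ov.png',im)
```

```text
0.48745036426258803 -0.19194256943086482 -4.369437716537396 [-3.3 -2.  -2.1 -2.8 -4.  -3.   1.5  3.3  3.3  3.4  2.5  3.2 -0.2 -0.2
  0.4]
148 [ 0.5047 -0.0448]
110 [ 0.5018 -0.0827]
72 [ 0.4989 -0.1206]
34 [ 0.496  -0.1585]
-4 [ 0.4931 -0.1964]
stop [ 0.5012 -0.0255] red centre in bed [-0.0024967   0.05170263]
[349.03030303 204.15151515] [335, 203, 30, 3, 66] [[ 0.53120233 -0.13184424  0.09      ]]
[354.94339623 219.09433962] [351, 215, 9, 9, 53] [[ 0.4895168  -0.14439678  0.09      ]]
```

View pics/ov.png

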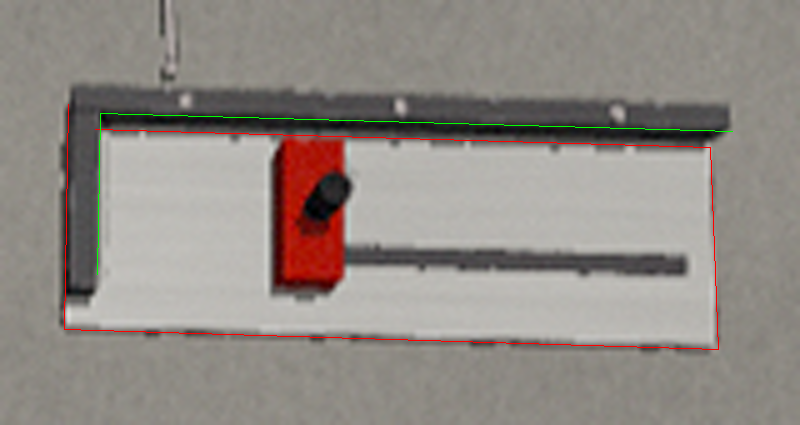

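```bash
cat > bed.py <<'E'
from h import *
F=[(315,204.5),(330,204.5),(370,206),(390,206.6),(410,207.5),(425,207.9)]
G=[(315,245.6),(330,245.4),(370,246.6),(390,247.2),(410,248.1),(425,248.3)]
H=[(431.9,215),(432.3,225),(432.7,240)]
c=capture('top')
def fit(p):
    x,y,t=p; R=np.array([[np.cos(t),-np.sin(t)],[np.sin(t),np.cos(t)]])
    L=lambda uv,z:(ray(c,uv,z)[:,:2]-[x,y])@R
    return np.r_[L(F,.012)[:,0]-.051,L(G,.006)[:,0]+.065,L(H,.012)[:,1]+.183]
s=least_squares(fit,[.48,-.2,-.05]); x,y,t=s.x; print(x,y,np.degrees(t),np.round(s.fun*1000,1))
R=np.array([[np.cos(t),-np.sin(t)],[np.sin(t),np.cos(t)]])
W=lambda a,b:np.round(np.array([x,y])+R@[a,b],4)
for yy in (148,110,72,34,-4): print(yy,W(.006,yy/1000))
print('red centre in bed',(np.array([.4889,-.1402])-[x,y])@R)
E
python3 bed.py
python3 -m creep '[[0,0,-1,0,0,0,5],[0,0.8,-1,0,0,0,5],[0,0.8,-1,0,0,0,4],[0,0.8,-1,0,0,0,0],[0,0.8,-1,0,0,0,0],[0,0.8,-1,0,0,0,0],[0,0.8,-1,0,0,0,0],[0,0.8,-1,0,0,0,0]]'
python3 -m creep '[[0,0.8,-1,0,0,0,0],[0,0.8,-1,0,0,0,0],[0,0.8,-1,0,0,0,0],[0,0.8,-1,0,0,0,0],[0,0.8,-1,0,0,0,0],[0,0.8,-1,0,0,0,0],[0,0.4,-1,0,0,0,0],[0,0,-1,0,0,0,0]]'
```

```text
0.4905109346684928 -0.19217925203016153 -4.4196391675919955 [-0.   1.3  0.4  0.4 -0.5 -0.4 -1.7  0.2  0.3  0.3 -0.5  0.3 -0.2 -0.2
  0.3]
148 [ 0.5079 -0.0451]
110 [ 0.505 -0.083]
72 [ 0.502  -0.1209]
34 [ 0.4991 -0.1587]
-4 [ 0.4962 -0.1966]
red centre in bed [-0.00561171  0.05170055]
time_s: 1.62
tcp_pos: [0.3375, 0.4444, 0.2268]
eef_rot: [-180.0, -0.0, -2.9]
contact_force: [0.9, -0.5, -0.2]
gripper_width: 0.0397
gripper_force: 0.0
time_s: 2.28
tcp_pos: [0.4684, 0.2444, 0.2264]
eef_rot: [180.0, -0.0, -3.0]
contact_force: [0.3, -0.1, 0.4]
gripper_width: 0.0002
gripper_force: 0.0
```

```bash
python3 -m creep '[[0,0.1,-1,0,0,0,-1.4],[0,0.1,-1,0,0,0,0],[0,0.1,-1,0,0,0,0],[0,0.1,-1,0,0,0,0],[0,0.1,-1,0,0,0,0],[0,0.1,-1,0,0,0,0],[0,0.1,-1,0,0,0,0],[0,0.1,-1,0,0,0,0]]'
python3 -m creep '[[0,0.1,-1,0,0,0,0],[0,0.1,-1,0,0,0,0],[0,0,-1,-0.4,0,0,0],[0,0,-1,-1,0,0,0],[0,0,-1,-1,0,0,0],[0,0,-0.4,-1,0,0,0],[0,0,0,-1,0,0,0],[0,0,0,-1,0,0,0]]'
python3 -m creep '[[0,0,0,-0.5,0,0,0],[0,0,0,0,0,0,0],[0,0,0,0,0,0,0]]'
```

```text
time_s: 2.95
tcp_pos: [0.4867, 0.0445, 0.2269]
eef_rot: [-180.0, -0.0, -4.3]
contact_force: [0.1, 0.3, -0.6]
gripper_width: 0.0004
gripper_force: 0.0
time_s: 3.62
tcp_pos: [0.4917, -0.0903, 0.0908]
eef_rot: [-180.0, -0.1, -4.4]
contact_force: [-0.4, -0.4, 0.8]
gripper_width: 0.0005
gripper_force: 0.0
time_s: 3.87
tcp_pos: [0.4916, -0.0895, 0.079]
eef_rot: [180.0, 0.1, -4.3]
contact_force: [0.3, 0.5, 0.4]
gripper_width: 0.0007
gripper_force: 0.0
```

```bash
python3 -m creep '[[0,-0.04,-0.5,0,0,0,0],[0,-0.06,-0.8,0,0,0,0],[0,-0.06,-0.8,0,0,0,0],[0,-0.06,-0.8,0,0,0,0],[0,-0.06,-0.8,0,0,0,0],[0,-0.06,-0.8,0,0,0,0],[0,-0.06,-0.8,0,0,0,0],[0,-0.06,-0.8,0,0,0,0]]'
python3 -m creep '[[0,-0.06,-0.8,0,0,0,0],[0,-0.04,-0.5,0,0,0,0],[0,-0.03,-0.3,0,0,0,0],[0,-0.02,-0.2,0,0,0,0],[0,0,0,0,0,0,0]]'
```

```text
time_s: 4.53
tcp_pos: [0.4815, -0.2421, 0.0808]
eef_rot: [-180.0, -0.2, -4.3]
contact_force: [1.0, 5.1, -0.3]
gripper_width: 0.0006
gripper_force: 2.4
time_s: 4.95
tcp_pos: [0.4771, -0.2875, 0.0799]
eef_rot: [180.0, -0.1, -4.4]
contact_force: [0.3, 0.6, -0.2]
gripper_width: 0.0005
gripper_force: 0.0
```

Not at the limit yet; creep until the force rises.

```bash
python3 -m creep '[[0,-0.01,-0.2,0,0,0,0],[0,-0.01,-0.2,0,0,0,0]]'
python3 -m creep '[[0,-0.01,-0.12,0,0,0,0],[0,0,0,0,0,0,0]]'
python3 -m creep '[[0,-0.01,-0.12,0,0,0,0],[0,0,0,0,0,0,0]]'
python3 -m creep '[[0,-0.01,-0.1,0,0,0,0],[0,0,0,0,0,0,0]]'
```

```text
time_s: 5.12
tcp_pos: [0.4762, -0.2965, 0.0794]
eef_rot: [-180.0, -0.0, -4.3]
contact_force: [0.5, 3.0, 4.5]
gripper_width: 0.0008
gripper_force: 2.1
time_s: 5.28
tcp_pos: [0.4759, -0.3002, 0.0792]
eef_rot: [180.0, -0.0, -4.3]
contact_force: [0.4, 1.0, 2.1]
gripper_width: 0.0004
gripper_force: 0.8
time_s: 5.45
tcp_pos: [0.4757, -0.3012, 0.079]
eef_rot: [-179.9, -0.0, -4.4]
contact_force: [1.1, 14.0, 5.8]
gripper_width: 0.0002
gripper_force: 7.6
time_s: 5.62
tcp_pos: [0.4757, -0.3016, 0.079]
eef_rot: [-179.7, -0.0, -4.4]
contact_force: [2.6, 26.8, 10.6]
gripper_width: 0.0006
gripper_force: 14.2
```

```bash
python3 -m creep '[[0,0,0.4,0.3,0,0,0],[28,0,0.6,1,0,0,0],[28,0.2,1,1,0,0,0],[28,0.2,1,1,0,0,0],[28,0.2,1,0.7,0,0,0],[28,0.2,1,0,0,0,0],[28,0.2,1,0,0,0,0],[28,0.2,1,0,0,0,0]]' 25
python3 -m creep '[[28,0.3,1,0,0,0,0],[28,0.3,1,0,0,0,0],[28,0.3,1,0,0,0,0],[28,0.3,1,0,0,0,0],[28,0.3,1,0,0,0,0],[28,0.3,1,0,0,0,0],[28,0.3,1,0,0,0,0],[28,0.3,1,0,0,0,1.5]]'
python3 - <<'E'
from h import *
c=capture('top'); b,o,w=modules(c); cv2.imwrite('pics/t1.png',c['frame'][:,:,::-1])
for t in ('clamp_post','clamp','bed'): print(t,[(np.round(d['bbox'],1).tolist(),round(d['conf'],2)) for d in search_frame(c,t)])
s=r.get_state(); print(s['tcp_pos'],s['time_s'])
E
```

```text
time_s: 6.28
tcp_pos: [0.5051, -0.1294, 0.1794]
eef_rot: [180.0, -0.0, -4.4]
contact_force: [0.1, -1.1, -0.2]
gripper_width: 0.0279
gripper_force: 0.0
time_s: 6.95
tcp_pos: [0.5651, 0.0705, 0.1788]
eef_rot: [180.0, 0.0, -2.9]
contact_force: [0.2, -0.8, -0.5]
gripper_width: 0.0281
gripper_force: 0.0
clamp_post [([409.1, 209.3, 426.0, 240.9], 0.62), ([155.8, 306.9, 187.1, 347.1], 0.19)]
clamp [([411.8, 207.3, 428.7, 241.0], 0.88), ([205.0, 112.8, 235.5, 128.7], 0.4)]
bed []
[0.56490477 0.06993954 0.17845742] 7.15
```

```bash
python3 -m creep '[[28,0.1,0.95,0,0,0,0.4],[28,0,0.9,-0.3,0,0,0],[28,0,0,-1,0,0,0],[28,0,0,-1,0,0,0],[28,0,0,-1,0,0,0],[28,0,0,-0.6,0,0,0],[28,0,0,0,0,0,0],[28,0,0,0,0,0,0]]'
python3 - <<'E'
from h import *
c=capture('scene'); im=c['frame'][190:310,220:390,::-1]; cv2.imwrite('pics/s1.png',cv2.resize(im,None,fx=4,fy=4,interpolation=cv2.INTER_CUBIC))
E
```

```text
time_s: 7.82
tcp_pos: [0.5672, 0.1147, 0.0812]
eef_rot: [179.9, 0.1, -2.5]
contact_force: [0.6, 0.1, 0.8]
gripper_width: 0.028
gripper_force: 0.0
```

View pics/s1.png

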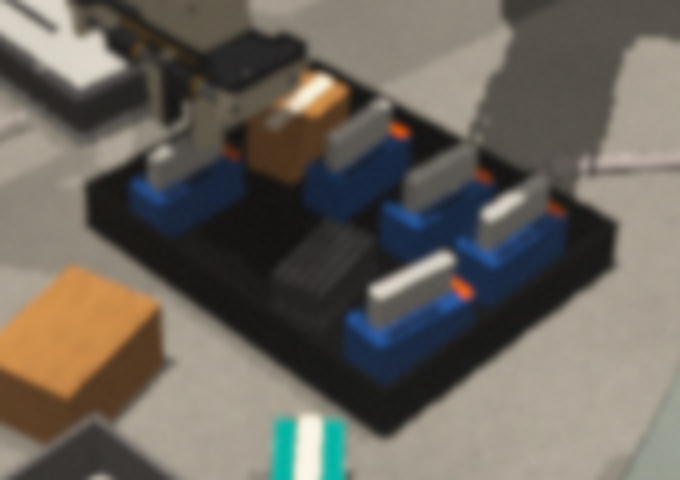

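```bash
python3 -m creep '[[28,0,0.08,-0.8,0,0,0],[28,0,0,-0.36,0,0,0],[28,0,0,0,0,0,0],[5,0,0,0,0,0,0],[5,0,0,0,0,0,0],[5,0,0,0,0,0,0],[5,0,0,0,0,0,0],[5,0,0,0,0,0,0]]' 25
python3 -m creep '[[5,0,0,0.4,0,0,0],[5,0,0,1,0,0,0],[5,0,0,1,0,0,0],[5,0,0,1,0,0,0],[5,-0.2,-0.8,0.6,0,0,-1],[5,-0.4,-1,0,0,0,-0.9],[5,-0.4,-1,0,0,0,0],[5,-0.4,-1,0,0,0,0]]'
python3 -m creep '[[5,-0.4,-1,0,0,0,0],[5,-0.4,-1,0,0,0,0],[5,-0.3,-1,0,0,0,0],[5,0,0,0,0,0,0],[5,0,0,0,0,0,0]]'
python3 - <<'E'
from h import *
c=capture('scene'); im=c['frame'][150:310,170:390,::-1]; cv2.imwrite('pics/s2.png',cv2.resize(im,None,fx=3.5,fy=3.5,interpolation=cv2.INTER_CUBIC))
E
```

```text
time_s: 8.53
tcp_pos: [0.5681, 0.118, 0.0532]
eef_rot: [-180.0, -0.0, -2.4]
contact_force: [-1.8, -1.2, 3.2]
gripper_width: 0.0118
gripper_force: 25.0
time_s: 9.2
tcp_pos: [0.5319, 0.0222, 0.1533]
eef_rot: [-180.0, -0.0, -4.3]
contact_force: [0.9, 0.1, -3.2]
gripper_width: 0.0119
gripper_force: 25.0
time_s: 9.62
tcp_pos: [0.5045, -0.0531, 0.1531]
eef_rot: [-180.0, -0.0, -4.5]
contact_force: [0.1, 1.5, -2.5]
gripper_width: 0.0115
gripper_force: 25.0
```

View pics/s2.png

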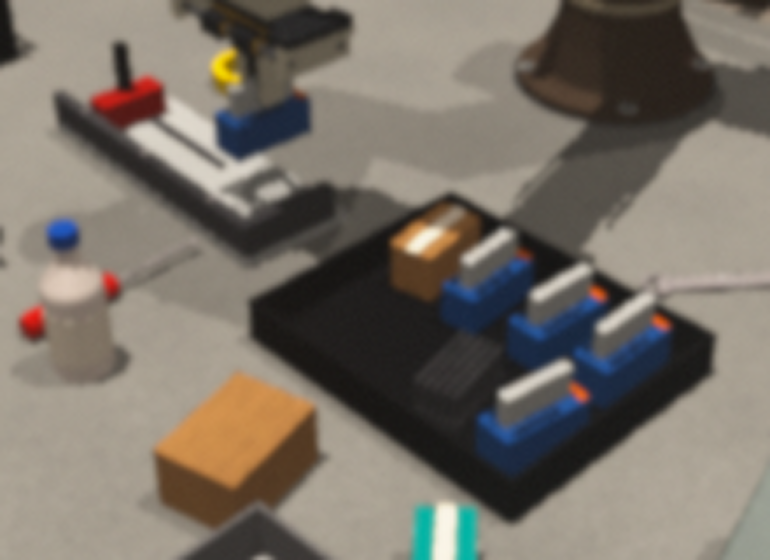

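```bash
python3 -m creep '[[5,-0.08,0,-0.6,0,0,0],[5,0,0,-0.9,0,0,0],[5,0,0,-0.9,0,0,0],[5,0,0,-0.8,0,0,0],[5,0,0,-0.4,0,0,0],[5,0,0,0,0,0,0]]'
python3 -m creep '[[5,0.1,0.05,0,0,0,0],[5,0.1,0.05,0,0,0,0],[5,0,0,0,0,0,0]]'
python3 -m creep '[[5,0.06,0.1,0,0,0,0],[5,0,0,0,0,0,0]]'
python3 -m creep '[[5,0.04,0.1,0,0,0,0],[5,0,0,0,0,0,0]]'
```

```text
time_s: 10.17
tcp_pos: [0.5023, -0.0517, 0.0608]
eef_rot: [179.9, 0.2, -4.3]
contact_force: [0.4, 0.2, -3.0]
gripper_width: 0.0121
gripper_force: 25.0
time_s: 10.42
tcp_pos: [0.5067, -0.0498, 0.063]
eef_rot: [179.9, 0.2, -4.4]
contact_force: [-4.8, -0.9, -2.9]
gripper_width: 0.0117
gripper_force: 25.0
time_s: 10.58
tcp_pos: [0.507, -0.0477, 0.0627]
eef_rot: [179.9, 0.3, -4.4]
contact_force: [-7.5, -2.6, -3.5]
gripper_width: 0.012
gripper_force: 25.0
time_s: 10.75
tcp_pos: [0.5071, -0.0469, 0.0628]
eef_rot: [179.8, 0.4, -4.4]
contact_force: [-7.6, -12.0, -0.7]
gripper_width: 0.012
gripper_force: 25.0
```

```bash
python3 -m creep '[[5,0,0,-0.08,0,0,0],[5,0,0,-0.06,0,0,0],[5,0,0,0,0,0,0]]'
python3 -m creep '[[20,0,0,0,0,0,0],[20,0,0,0,0,0,0],[20,0,0,0,0,0,0]]'
python3 -m creep '[[20,0,0,0.5,0,0,0],[20,0,0,1,0,0,0],[28,0,0,1,0,0,0],[28,0,0,1,0,0,0],[28,0,0,0.7,0,0,0],[28,0,0,0,0,0,0]]'
python3 - <<'E'
from h import *
c=capture('scene'); im=c['frame'][150:310,170:390,::-1]; cv2.imwrite('pics/s3.png',cv2.resize(im,None,fx=3.5,fy=3.5,interpolation=cv2.INTER_CUBIC))
E
```

```text
time_s: 11.0
tcp_pos: [0.507, -0.047, 0.0598]
eef_rot: [179.8, 0.4, -4.4]
contact_force: [-11.8, -11.3, 5.5]
gripper_width: 0.0118
gripper_force: 25.0
time_s: 11.25
tcp_pos: [0.5123, -0.0443, 0.0607]
eef_rot: [-180.0, -0.2, -4.3]
contact_force: [0.1, -0.7, 0.5]
gripper_width: 0.0193
gripper_force: 0.6
time_s: 11.75
tcp_pos: [0.5145, -0.0437, 0.1695]
eef_rot: [-179.9, -0.5, -4.3]
contact_force: [-0.8, 0.5, 0.9]
gripper_width: 0.0277
gripper_force: 0.0
```

View pics/s3.png

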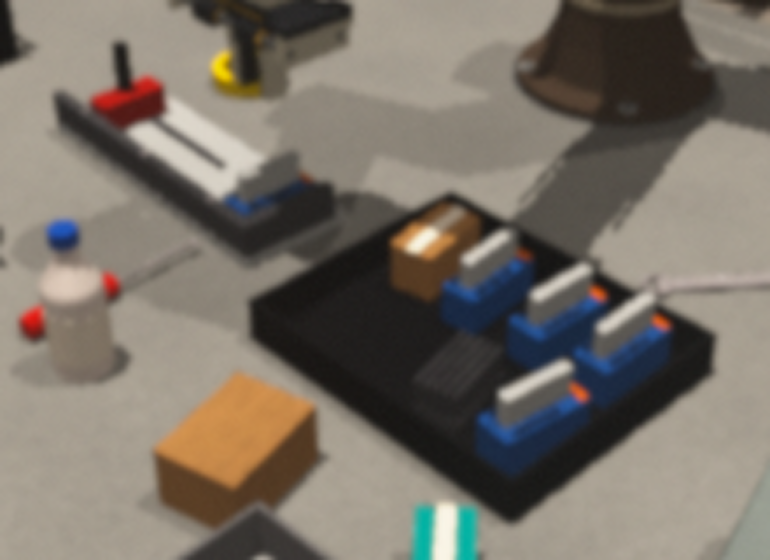

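```bash
cat > det.py <<'E'
from h import *
c=capture('top'); b,o,w=modules(c); s=r.get_state(); p=s['tcp_pos']; yaw=s['eef_rot'][2]
print(round(s['time_s'],2),np.round(p,4),np.round(yaw,1))
m=np.zeros_like(w); m[180:266,160:266]=w[180:266,160:266]
n,l,st,ce=cv2.connectedComponentsWithStats(m)
for i in range(1,n):
    if not 60<st[i,4]<400: continue
    ys,xs=np.nonzero(l==i); P=ray(c,np.c_[xs,ys],.076)[:,:2]; ev,V=np.linalg.eigh(np.cov((P-P.mean(0)).T)); v=V[:,1]*np.sign(V[0,1])
    q=P.mean(0); a=np.degrees(np.arctan2(v[1],v[0])); print(st[i,4],np.round(q,4),'yaw',round(a,1),'move units',np.round((q-p[:2])/.025,2),'down',round((.0525-p[2])/.025,2),'turn',round(a-yaw,1))
E
python3 det.py
```

```text
11.85 [ 0.5122 -0.0439  0.1657] -4.3
111 [0.5701 0.3474] yaw -9.0 move units [ 2.32 15.65] down -4.53 turn -4.6
117 [0.4533 0.2794] yaw -4.4 move units [-2.36 12.93] down -4.53 turn -0.1
115 [0.451 0.346] yaw -1.4 move units [-2.45 15.6 ] down -4.53 turn 2.9
```

```bash
python3 -m creep '[[28,-0.2,1,0,0,0,0],[28,-0.2,1,0,0,0,0],[28,-0.2,1,0,0,0,0],[28,-0.2,1,0,0,0,0],[28,-0.2,1,0,0,0,0],[28,-0.2,1,0,0,0,0],[28,-0.2,1,0,0,0,0],[28,-0.2,1,0,0,0,0]]' 25
python3 -m creep '[[28,-0.2,1,0,0,0,0],[28,-0.2,1,0,0,0,0],[28,-0.2,1,0,0,0,0],[28,-0.1,1,0,0,0,0],[28,0,0.9,0,0,0,0],[28,0,0,-0.8,0,0,0],[28,0,0,-1,0,0,0],[28,0,0,0,0,0,0]]'
python3 det.py
```

```text
time_s: 12.52
tcp_pos: [0.4702, 0.1568, 0.1635]
eef_rot: [180.0, 0.0, -4.3]
contact_force: [-0.3, -0.0, -0.6]
gripper_width: 0.028
gripper_force: 0.0
time_s: 13.18
tcp_pos: [0.4508, 0.2765, 0.1143]
eef_rot: [179.7, 0.3, -4.4]
contact_force: [-0.8, -1.1, -1.3]
gripper_width: 0.0279
gripper_force: 0.0
13.23 [0.4518 0.2767 0.1165] -4.3
169 [0.4442 0.1256] yaw 9.1 move units [-0.3  -6.04] down -2.56 turn 13.4
```

```bash
python3 -m creep '[[28,0.06,0.1,-0.6,0,0,0],[28,0,0,-1,0,0,0],[28,0,0,-0.9,0,0,0],[28,0,0,-0.06,0,0,0],[5,0,0,0,0,0,0],[5,0,0,0,0,0,0],[5,0,0,0,0,0,0],[5,0,0,0,0,0,0]]' 25
python3 -m creep '[[5,0,0,0.4,0,0,0],[5,0,0,1,0,0,0],[5,0,0,1,0,0,0],[5,0,-0.2,1,0,0,0],[5,0.1,-0.64,0.7,0,0,0],[5,0.1,-1,0,0,0,0],[5,0.15,-1,0,0,0,0],[5,0.15,-1,0,0,0,0]]'
python3 -m creep '[[5,0.15,-1,0,0,0,0],[5,0.15,-1,0,0,0,0],[5,0.15,-1,0,0,0,0],[5,0.15,-1,0,0,0,0],[5,0.15,-1,0,0,0,0],[5,0.15,-1,0,0,0,0],[5,0.15,-1,0,0,0,0],[5,0.15,-1,0,0,0,0]]'
python3 -m creep '[[5,0.15,-1,0,0,0,0],[5,0.1,-1,0,0,0,0],[5,0.05,-1,0,0,0,0],[5,0,0,0,0,0,0],[5,0,0,0,0,0,0]]'
python3 det.py
```

```text
time_s: 13.9
tcp_pos: [0.4553, 0.2809, 0.0564]
eef_rot: [-179.9, -0.1, -4.4]
contact_force: [-0.7, 0.9, -2.5]
gripper_width: 0.0117
gripper_force: 25.0
time_s: 14.57
tcp_pos: [0.4671, 0.1837, 0.1591]
eef_rot: [-179.9, -0.1, -4.3]
contact_force: [0.5, 0.6, -3.4]
gripper_width: 0.012
gripper_force: 25.0
time_s: 15.23
tcp_pos: [0.4971, -0.0168, 0.1587]
eef_rot: [-180.0, -0.1, -4.3]
contact_force: [0.8, 0.4, -3.0]
gripper_width: 0.0123
gripper_force: 25.0
time_s: 15.65
tcp_pos: [0.5045, -0.0917, 0.1583]
eef_rot: [-180.0, -0.0, -4.5]
contact_force: [-0.1, -0.6, -4.1]
gripper_width: 0.0114
gripper_force: 25.0
15.7 [ 0.5046 -0.091   0.1582] -4.4
112 [0.5699 0.3474] yaw -8.8 move units [ 2.61 17.53] down -4.23 turn -4.4
111 [0.455  0.1976] yaw 1.9 move units [-1.99 11.54] down -4.23 turn 6.3
116 [0.451  0.3459] yaw -1.5 move units [-2.14 17.48] down -4.23 turn 3.0
```

```bash
python3 -m creep '[[5,-0.2,-0.04,-0.5,0,0,0],[5,0,0,-0.9,0,0,0],[5,0,0,-0.9,0,0,0],[5,0,0,-0.9,0,0,0],[5,0,0,-0.5,0,0,0],[5,0,0,0,0,0,0]]'
python3 -m creep '[[5,0.1,0.05,0,0,0,0],[5,0.1,0.1,0,0,0,0],[5,0,0,0,0,0,0]]'
python3 -m creep '[[5,0.06,0.08,0,0,0,0],[5,0,0,0,0,0,0]]'
python3 -m creep '[[5,0.04,0.1,0,0,0,0],[5,0,0,0,0,0,0]]'
```

```text
time_s: 16.2
tcp_pos: [0.4986, -0.0908, 0.0635]
eef_rot: [180.0, 0.2, -4.3]
contact_force: [-0.3, -0.3, -2.7]
gripper_width: 0.0119
gripper_force: 25.0
time_s: 16.45
tcp_pos: [0.5056, -0.0871, 0.0661]
eef_rot: [-180.0, -0.1, -4.3]
contact_force: [0.1, -0.6, -3.9]
gripper_width: 0.012
gripper_force: 25.0
time_s: 16.62
tcp_pos: [0.506, -0.0856, 0.0655]
eef_rot: [-180.0, 0.0, -4.3]
contact_force: [-2.0, 0.4, -2.0]
gripper_width: 0.0121
gripper_force: 25.0
time_s: 16.78
tcp_pos: [0.5061, -0.0851, 0.0655]
eef_rot: [179.8, 0.1, -4.3]
contact_force: [-4.5, -11.3, 3.3]
gripper_width: 0.012
gripper_force: 25.0
```

```bash
python3 -m creep '[[5,0.05,0,-0.1,0,0,0],[5,0,0,-0.06,0,0,0],[5,0,0,0,0,0,0]]'
python3 -m creep '[[20,0,0,0,0,0,0],[20,0,0,0,0,0,0],[20,0,0,0,0,0,0]]'
python3 -m creep '[[20,-0.1,-0.05,0.5,0,0,0],[20,0,0,1,0,0,0],[28,0,0,1,0,0,0],[28,0,0,1,0,0,0],[28,0,0,0.5,0,0,0],[28,0,0,0,0,0,0]]'
python3 det.py
```

```text
time_s: 17.03
tcp_pos: [0.5061, -0.0852, 0.062]
eef_rot: [179.8, 0.2, -4.4]
contact_force: [-10.4, -7.6, 12.9]
gripper_width: 0.0116
gripper_force: 25.0
time_s: 17.28
tcp_pos: [0.5098, -0.0831, 0.0619]
eef_rot: [-180.0, -0.2, -4.3]
contact_force: [-0.3, 0.1, 0.7]
gripper_width: 0.0196
gripper_force: 0.0
time_s: 17.78
tcp_pos: [0.5089, -0.0841, 0.1649]
eef_rot: [-179.9, -0.4, -4.3]
contact_force: [0.9, 0.5, 0.3]
gripper_width: 0.0277
gripper_force: 0.0
17.83 [ 0.5078 -0.0841  0.163 ] -4.3
112 [0.5699 0.3474] yaw -8.8 move units [ 2.49 17.26] down -4.42 turn -4.5
112 [0.4546 0.1976] yaw 1.8 move units [-2.13 11.27] down -4.42 turn 6.1
115 [0.451 0.346] yaw -1.4 move units [-2.27 17.2 ] down -4.42 turn 2.9
```

Next: C at (0.4546, 0.1976).

```bash
python3 -m creep '[[28,-0.2,1,0,0,0,1],[28,-0.2,1,0,0,0,1],[28,-0.2,1,0,0,0,1],[28,-0.2,1,0,0,0,1],[28,-0.2,1,0,0,0,1],[28,-0.2,1,0,0,0,1],[28,-0.2,1,0,0,0,0.2],[28,-0.2,1,0,0,0,0]]'
python3 -m creep '[[28,-0.2,1,0,0,0,0],[28,-0.2,1,0,0,0,0],[28,-0.1,1,0,0,0,0],[28,0,0.3,-0.5,0,0,0],[28,0,0,-1,0,0,0],[28,0,0,-0.5,0,0,0],[28,0,0,0,0,0,0]]'
python3 det.py
```

```text
time_s: 18.5
tcp_pos: [0.4654, 0.1167, 0.1602]
eef_rot: [180.0, 0.0, 1.9]
contact_force: [0.1, 0.3, 1.0]
gripper_width: 0.0277
gripper_force: 0.0
time_s: 19.08
tcp_pos: [0.4516, 0.197, 0.1076]
eef_rot: [179.8, 0.3, 1.9]
contact_force: [-1.0, -1.2, -0.6]
gripper_width: 0.028
gripper_force: 0.0
19.13 [0.4525 0.1973 0.1093] 1.9
```

```bash
python3 -m creep '[[28,0.06,0,-0.6,0,0,0],[28,0,0,-0.9,0,0,0],[28,0,0,-0.85,0,0,0],[28,0,0,0,0,0,0],[5,0,0,0,0,0,0],[5,0,0,0,0,0,0],[5,0,0,0,0,0,0],[5,0,0,0,0,0,0]]' 25
python3 -m creep '[[5,0,0,0.4,0,0,0],[5,0,0,1,0,0,0],[5,0,0,1,0,0,0],[5,0,-0.2,1,0,0,-1],[5,0.1,-0.84,0.7,0,0,-1],[5,0.1,-1,0,0,0,-1],[5,0.15,-1,0,0,0,-1],[5,0.15,-1,0,0,0,-1]]'
python3 -m creep '[[5,0.15,-1,0,0,0,-1],[5,0.15,-1,0,0,0,-0.3],[5,0.15,-1,0,0,0,0],[5,0.15,-1,0,0,0,0],[5,0.15,-1,0,0,0,0],[5,0.15,-1,0,0,0,0],[5,0.15,-1,0,0,0,0],[5,0.15,-1,0,0,0,0]]'
python3 -m creep '[[5,0,-1,0,0,0,0],[5,0,0,0,0,0,0],[5,0,0,0,0,0,0]]'
python3 det.py
```

```text
time_s: 19.8
tcp_pos: [0.4555, 0.1984, 0.0535]
eef_rot: [-179.9, -0.1, 1.8]
contact_force: [-0.9, 0.5, -2.8]
gripper_width: 0.0121
gripper_force: 25.0
time_s: 20.47
tcp_pos: [0.4674, 0.0962, 0.1559]
eef_rot: [-179.9, -0.1, -3.2]
contact_force: [0.1, -0.3, -3.4]
gripper_width: 0.0117
gripper_force: 25.0
time_s: 21.13
tcp_pos: [0.4974, -0.1042, 0.1554]
eef_rot: [-180.0, -0.0, -4.5]
contact_force: [0.6, -0.6, -1.5]
gripper_width: 0.0117
gripper_force: 25.0
time_s: 21.38
tcp_pos: [0.4971, -0.1292, 0.155]
eef_rot: [-180.0, -0.0, -4.6]
contact_force: [0.3, 0.4, -2.7]
gripper_width: 0.0117
gripper_force: 25.0
21.43 [ 0.4972 -0.1285  0.155 ] -4.5
113 [0.5698 0.3473] yaw -8.8 move units [ 2.9  19.03] down -4.1 turn -4.2
124 [0.4494 0.1278] yaw 7.6 move units [-1.91 10.25] down -4.1 turn 12.2
116 [0.451  0.3459] yaw -1.5 move units [-1.85 18.97] down -4.1 turn 3.1
```

```bash
python3 -m creep '[[5,-0.02,-0.02,-0.5,0,0,0],[5,0,0,-0.9,0,0,0],[5,0,0,-0.9,0,0,0],[5,0,0,-0.9,0,0,0],[5,0,0,-0.48,0,0,0],[5,0,0,0,0,0,0]]'
python3 -m creep '[[5,0.1,0.1,0,0,0,0],[5,0.1,0.1,0,0,0,0],[5,0,0,0,0,0,0]]'
python3 -m creep '[[5,0.06,0.08,0,0,0,0],[5,0,0,0,0,0,0]]'
python3 -m creep '[[5,0.06,0.05,0,0,0,0],[5,0,0,0,0,0,0]]'
```

```text
time_s: 21.93
tcp_pos: [0.4956, -0.1277, 0.0609]
eef_rot: [180.0, 0.2, -4.4]
contact_force: [-0.5, -0.5, -1.8]
gripper_width: 0.0118
gripper_force: 25.0
time_s: 22.18
tcp_pos: [0.5028, -0.1232, 0.0639]
eef_rot: [180.0, -0.1, -4.4]
contact_force: [-1.0, -1.5, -2.0]
gripper_width: 0.0119
gripper_force: 25.0
time_s: 22.35
tcp_pos: [0.5028, -0.123, 0.0639]
eef_rot: [179.9, 0.1, -4.4]
contact_force: [-4.3, -11.9, 1.9]
gripper_width: 0.012
gripper_force: 25.0
time_s: 22.52
tcp_pos: [0.503, -0.1228, 0.0638]
eef_rot: [179.8, 0.2, -4.4]
contact_force: [-6.5, -17.1, 3.4]
gripper_width: 0.0121
gripper_force: 25.0
```

```bash
python3 -m creep '[[5,0.05,-0.05,-0.1,0,0,0],[5,0,0,-0.08,0,0,0],[5,0,0,0,0,0,0]]'
python3 -m creep '[[20,0,0,0,0,0,0],[20,0,0,0,0,0,0],[20,0,0,0,0,0,0]]'
python3 -m creep '[[20,-0.1,-0.05,0.5,0,0,0],[20,0,0,1,0,0,0],[28,0,0,1,0,0,0],[28,0,0,1,0,0,0],[28,0,0,0.5,0,0,0],[28,0,0,0,0,0,0]]'
python3 det.py
python3 - <<'E'
from h import *
c=capture('scene'); im=c['frame'][150:310,170:390,::-1]; cv2.imwrite('pics/s4.png',cv2.resize(im,None,fx=3.5,fy=3.5,interpolation=cv2.INTER_CUBIC))
E
```

```text
time_s: 22.77
tcp_pos: [0.5034, -0.1231, 0.0593]
eef_rot: [179.9, 0.3, -4.5]
contact_force: [-11.1, -8.6, 7.8]
gripper_width: 0.0119
gripper_force: 25.0
time_s: 23.02
tcp_pos: [0.5076, -0.1213, 0.0594]
eef_rot: [-180.0, -0.2, -4.4]
contact_force: [-0.5, -1.4, -0.0]
gripper_width: 0.0192
gripper_force: 0.0
time_s: 23.52
tcp_pos: [0.5066, -0.1224, 0.1624]
eef_rot: [-179.9, -0.4, -4.4]
contact_force: [2.4, 1.1, 0.7]
gripper_width: 0.0282
gripper_force: 0.0
23.57 [ 0.5055 -0.1224  0.1605] -4.4
113 [0.5698 0.3473] yaw -8.8 move units [ 2.57 18.79] down -4.32 turn -4.3
116 [0.451  0.3459] yaw -1.5 move units [-2.18 18.73] down -4.32 turn 2.9
```

View pics/s4.png

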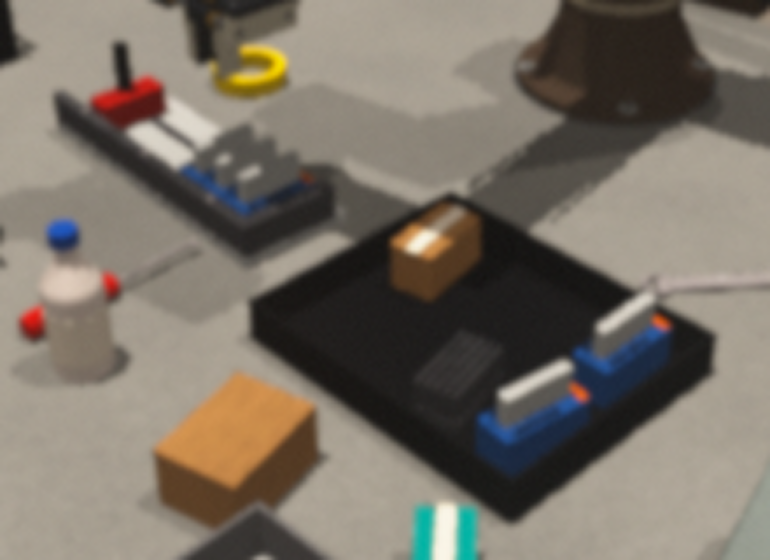

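```bash
python3 -m creep '[[28,-0.1,1,0,0,0,1],[28,-0.1,1,0,0,0,1],[28,-0.1,1,0,0,0,0.9],[28,-0.1,1,0,0,0,0],[28,-0.1,1,0,0,0,0],[28,-0.1,1,0,0,0,0],[28,-0.1,1,0,0,0,0],[28,-0.1,1,0,0,0,0]]'
python3 -m creep '[[28,-0.13,1,0,0,0,0],[28,-0.13,1,0,0,0,0],[28,-0.13,1,0,0,0,0],[28,-0.13,1,0,0,0,0],[28,-0.13,1,0,0,0,0],[28,-0.13,1,0,0,0,0],[28,-0.13,1,0,0,0,0],[28,-0.13,1,0,0,0,0]]'
python3 -m creep '[[28,-0.1,1,0,0,0,0],[28,-0.1,1,0,0,0,0],[28,0,0.7,-0.4,0,0,0],[28,0,0,-1,0,0,0],[28,0,0,-0.6,0,0,0],[28,0,0,0,0,0,0]]'
python3 det.py
```

```text
time_s: 24.28
tcp_pos: [0.483, 0.0784, 0.1573]
eef_rot: [180.0, 0.1, -1.5]
contact_force: [1.0, -0.0, 0.0]
gripper_width: 0.028
gripper_force: 0.0
time_s: 24.95
tcp_pos: [0.457, 0.2783, 0.1571]
eef_rot: [179.9, 0.1, -1.5]
contact_force: [0.7, 0.9, 0.0]
gripper_width: 0.0279
gripper_force: 0.0
time_s: 25.45
tcp_pos: [0.4506, 0.343, 0.1037]
eef_rot: [179.7, 0.3, -1.5]
contact_force: [-0.3, -1.3, -0.8]
gripper_width: 0.0281
gripper_force: 0.0
25.5 [0.4516 0.3435 0.1058] -1.5
111 [0.5701 0.3474] yaw -9.0 move units [4.74 0.15] down -2.13 turn -7.4
172 [0.4446 0.1257] yaw 8.8 move units [-0.28 -8.71] down -2.13 turn 10.4
```

```bash
python3 -m creep '[[28,0,0.08,-0.6,0,0,0],[28,0,0,-0.9,0,0,0],[28,0,0,-0.7,0,0,0],[28,0,0,0,0,0,0],[5,0,0,0,0,0,0],[5,0,0,0,0,0,0],[5,0,0,0,0,0,0],[5,0,0,0,0,0,0]]' 25
python3 -m creep '[[5,0,0,0.4,0,0,0],[5,0,0,1,0,0,0],[5,0,0,1,0,0,0],[5,0,-0.2,1,0,0,-1],[5,0.05,-0.8,0.7,0,0,-1],[5,0.1,-1,0,0,0,-0.9],[5,0.1,-1,0,0,0,0],[5,0.1,-1,0,0,0,0]]'
python3 -m creep '[[5,0.1,-1,0,0,0,0],[5,0.1,-1,0,0,0,0],[5,0.1,-1,0,0,0,0],[5,0.1,-1,0,0,0,0],[5,0.1,-1,0,0,0,0],[5,0.1,-1,0,0,0,0],[5,0.1,-1,0,0,0,0],[5,0.1,-1,0,0,0,0]]'
python3 -m creep '[[5,0.1,-1,0,0,0,0],[5,0.1,-1,0,0,0,0],[5,0.1,-1,0,0,0,0],[5,0.1,-1,0,0,0,0],[5,0.1,-1,0,0,0,0],[5,0.1,-1,0,0,0,0],[5,0,-1,0,0,0,0],[5,0,0,0,0,0,0]]'
python3 det.py
```

```text
time_s: 26.17
tcp_pos: [0.4532, 0.3471, 0.0546]
eef_rot: [-179.9, -0.1, -1.6]
contact_force: [0.0, 0.5, -2.2]
gripper_width: 0.0121
gripper_force: 25.0
time_s: 26.83
tcp_pos: [0.4614, 0.2459, 0.1573]
eef_rot: [-179.9, -0.1, -4.4]
contact_force: [0.5, 0.6, -2.6]
gripper_width: 0.0117
gripper_force: 25.0
time_s: 27.5
tcp_pos: [0.4814, 0.0455, 0.157]
eef_rot: [-180.0, -0.1, -4.4]
contact_force: [0.4, 0.5, -2.6]
gripper_width: 0.0118
gripper_force: 25.0
time_s: 28.17
tcp_pos: [0.4962, -0.1313, 0.1567]
eef_rot: [180.0, -0.0, -4.6]
contact_force: [0.8, 0.4, -2.6]
gripper_width: 0.012
gripper_force: 25.0
28.22 [ 0.4962 -0.1301  0.1566] -4.6
112 [0.5699 0.3474] yaw -8.8 move units [ 2.95 19.1 ] down -4.16 turn -4.2
152 [0.4478 0.1265] yaw 8.0 move units [-1.94 10.26] down -4.16 turn 12.6
```

```bash
python3 -m creep '[[5,-0.06,-1,0,0,0,0],[5,0,-0.48,-0.3,0,0,0],[5,0,0,-0.9,0,0,0],[5,0,0,-0.9,0,0,0],[5,0,0,-0.9,0,0,0],[5,0,0,-0.68,0,0,0],[5,0,0,0,0,0,0]]'
python3 -m creep '[[5,0.1,0.1,0,0,0,0],[5,0.1,0.1,0,0,0,0],[5,0,0,0,0,0,0]]'
python3 -m creep '[[5,0.06,0.06,0,0,0,0],[5,0,0,0,0,0,0]]'
python3 -m creep '[[5,0.06,0.04,0,0,0,0],[5,0,0,0,0,0,0]]'
```

```text
time_s: 28.8
tcp_pos: [0.4935, -0.1649, 0.0613]
eef_rot: [180.0, 0.2, -4.5]
contact_force: [0.2, 0.5, -2.1]
gripper_width: 0.0119
gripper_force: 25.0
time_s: 29.05
tcp_pos: [0.4996, -0.1609, 0.0647]
eef_rot: [179.9, 0.1, -4.4]
contact_force: [-1.6, -6.7, -3.6]
gripper_width: 0.0121
gripper_force: 25.0
time_s: 29.22
tcp_pos: [0.4996, -0.1606, 0.0647]
eef_rot: [179.8, 0.2, -4.4]
contact_force: [-4.9, -14.8, -2.7]
gripper_width: 0.0119
gripper_force: 25.0
time_s: 29.38
tcp_pos: [0.4999, -0.1604, 0.0647]
eef_rot: [179.8, 0.3, -4.4]
contact_force: [-7.8, -19.1, 1.1]
gripper_width: 0.0118
gripper_force: 25.1
```

```bash
python3 -m creep '[[5,0.05,-0.05,-0.1,0,0,0],[5,0,0,-0.08,0,0,0],[5,0,0,0,0,0,0]]'
python3 -m creep '[[20,0,0,0,0,0,0],[20,0,0,0,0,0,0],[20,0,0,0,0,0,0]]'
python3 -m creep '[[20,-0.1,-0.05,0.5,0,0,0],[20,0,0,1,0,0,0],[28,0,0,1,0,0,0],[28,0,0,1,0,0,0],[28,0,0,0.5,0,0,0],[28,0,0,0,0,0,0]]'
python3 det.py
```

```text
time_s: 29.63
tcp_pos: [0.502, -0.161, 0.0606]
eef_rot: [179.8, 0.2, -4.5]
contact_force: [-7.7, -14.3, 3.0]
gripper_width: 0.0119
gripper_force: 25.0
time_s: 29.88
tcp_pos: [0.5058, -0.1588, 0.0608]
eef_rot: [-180.0, -0.2, -4.4]
contact_force: [-0.6, -0.3, 0.2]
gripper_width: 0.0194
gripper_force: 0.0
time_s: 30.38
tcp_pos: [0.5047, -0.16, 0.1638]
eef_rot: [-180.0, -0.5, -4.4]
contact_force: [0.1, -0.1, 1.0]
gripper_width: 0.0275
gripper_force: 0.0
30.43 [ 0.5036 -0.1599  0.1618] -4.4
113 [0.5698 0.3473] yaw -8.8 move units [ 2.65 20.29] down -4.37 turn -4.4
161 [0.4466 0.126 ] yaw 8.6 move units [-2.28 11.44] down -4.37 turn 13.0
```

```bash
python3 -m creep '[[28,0.1,1,0,0,0,-1],[28,0.1,1,0,0,0,-1],[28,0.1,1,0,0,0,-1],[28,0.1,1,0,0,0,-1],[28,0.1,1,0,0,0,-0.4],[28,0.1,1,0,0,0,0],[28,0.1,1,0,0,0,0],[28,0.1,1,0,0,0,0]]'
python3 -m creep '[[28,0.15,1,0,0,0,0],[28,0.15,1,0,0,0,0],[28,0.15,1,0,0,0,0],[28,0.15,1,0,0,0,0],[28,0.15,1,0,0,0,0],[28,0.15,1,0,0,0,0],[28,0.15,1,0,0,0,0],[28,0.15,1,0,0,0,0]]'
python3 -m creep '[[28,0.15,1,0,0,0,0],[28,0.15,1,0,0,0,0],[28,0.15,1,0,0,0,0],[28,0.15,1,0,0,0,0],[28,0,0.3,-0.5,0,0,0],[28,0,0,-1,0,0,0],[28,0,0,-0.5,0,0,0],[28,0,0,0,0,0,0]]'
python3 det.py
```

```text
time_s: 31.1
tcp_pos: [0.5215, 0.0412, 0.1587]
eef_rot: [180.0, 0.0, -8.8]
contact_force: [0.6, -0.8, -0.1]
gripper_width: 0.0279
gripper_force: 0.0
time_s: 31.77
tcp_pos: [0.5514, 0.2412, 0.1585]
eef_rot: [180.0, 0.0, -8.8]
contact_force: [-0.1, 0.0, -1.1]
gripper_width: 0.0279
gripper_force: 0.0
time_s: 32.43
tcp_pos: [0.5644, 0.3455, 0.1047]
eef_rot: [179.7, 0.3, -8.9]
contact_force: [-0.9, -0.2, -0.7]
gripper_width: 0.0279
gripper_force: 0.0
32.48 [0.5655 0.3459 0.107 ] -8.9
167 [0.4453 0.1257] yaw 8.7 move units [-4.81 -8.81] down -2.18 turn 17.5
```

```bash
python3 -m creep '[[28,0.12,0.04,-0.6,0,0,0],[28,0,0,-0.9,0,0,0],[28,0,0,-0.75,0,0,0],[28,0,0,0,0,0,0],[5,0,0,0,0,0,0],[5,0,0,0,0,0,0],[5,0,0,0,0,0,0],[5,0,0,0,0,0,0]]' 25
python3 -m creep '[[5,0,0,0.4,0,0,0],[5,0,0,1,0,0,0],[5,0,0,1,0,0,0],[5,0,-0.2,1,0,0,1],[5,-0.1,-0.9,0.7,0,0,1],[5,-0.15,-1,0,0,0,1],[5,-0.15,-1,0,0,0,1],[5,-0.15,-1,0,0,0,0.5]]'
python3 -m creep '[[5,-0.15,-1,0,0,0,0],[5,-0.15,-1,0,0,0,0],[5,-0.15,-1,0,0,0,0],[5,-0.15,-1,0,0,0,0],[5,-0.15,-1,0,0,0,0],[5,-0.15,-1,0,0,0,0],[5,-0.15,-1,0,0,0,0],[5,-0.15,-1,0,0,0,0]]'
python3 -m creep '[[5,-0.15,-1,0,0,0,0],[5,-0.15,-1,0,0,0,0],[5,-0.15,-1,0,0,0,0],[5,-0.15,-1,0,0,0,0],[5,-0.15,-1,0,0,0,0],[5,-0.15,-1,0,0,0,0],[5,-0.15,-1,0,0,0,0],[5,-0.15,-1,0,0,0,0]]'
python3 -m creep '[[5,-0.1,-1,0,0,0,0],[5,0,-1,0,0,0,0],[5,0,0,0,0,0,0],[5,0,0,0,0,0,0]]'
```

```text
time_s: 33.15
tcp_pos: [0.5704, 0.3486, 0.0547]
eef_rot: [-179.9, -0.1, -8.9]
contact_force: [-0.7, -0.7, 4.0]
gripper_width: 0.0116
gripper_force: 25.0
time_s: 33.82
tcp_pos: [0.5556, 0.2448, 0.1569]
eef_rot: [-179.9, -0.0, -4.3]
contact_force: [-0.2, 0.0, -3.1]
gripper_width: 0.0119
gripper_force: 25.0
time_s: 34.48
tcp_pos: [0.5256, 0.0446, 0.1566]
eef_rot: [-180.0, -0.0, -4.3]
contact_force: [0.9, -0.0, -2.7]
gripper_width: 0.0119
gripper_force: 25.0
time_s: 35.15
tcp_pos: [0.4957, -0.1554, 0.1566]
eef_rot: [-180.0, -0.1, -4.3]
contact_force: [0.9, -0.7, -2.8]
gripper_width: 0.0118
gripper_force: 25.0
time_s: 35.48
tcp_pos: [0.4932, -0.2054, 0.1562]
eef_rot: [-180.0, -0.0, -4.5]
contact_force: [-0.1, 1.4, -2.9]
gripper_width: 0.0116
gripper_force: 25.0
```

```bash
python3 -m creep '[[5,-0.04,0,-0.5,0,0,0],[5,0,0,-0.9,0,0,0],[5,0,0,-0.9,0,0,0],[5,0,0,-0.9,0,0,0],[5,0,0,-0.48,0,0,0],[5,0,0,0,0,0,0]]'
python3 -m creep '[[5,0.1,0.08,0,0,0,0],[5,0.1,0.08,0,0,0,0],[5,0,0,0,0,0,0]]'
python3 -m creep '[[5,0.08,0.05,0,0,0,0],[5,0,0,0,0,0,0]]'
python3 -m creep '[[5,0.06,0.04,0,0,0,0],[5,0,0,0,0,0,0]]'
```

```text
time_s: 35.98
tcp_pos: [0.4914, -0.2035, 0.0619]
eef_rot: [-180.0, 0.2, -4.3]
contact_force: [0.0, 0.3, -1.8]
gripper_width: 0.0119
gripper_force: 25.0
time_s: 36.23
tcp_pos: [0.4956, -0.1999, 0.064]
eef_rot: [180.0, 0.2, -4.4]
contact_force: [-5.8, -1.7, -3.8]
gripper_width: 0.0118
gripper_force: 25.0
time_s: 36.4
tcp_pos: [0.4957, -0.199, 0.0638]
eef_rot: [180.0, 0.4, -4.4]
contact_force: [-10.3, -3.2, -1.2]
gripper_width: 0.0117
gripper_force: 25.0
time_s: 36.57
tcp_pos: [0.4958, -0.1988, 0.0638]
eef_rot: [179.9, 0.5, -4.4]
contact_force: [-13.8, -7.1, 2.5]
gripper_width: 0.0122
gripper_force: 25.0
```

```bash
python3 -m creep '[[5,-0.05,0.04,-0.1,0,0,0],[5,0,0,-0.06,0,0,0],[5,0,0,0,0,0,0]]'
python3 -m creep '[[20,0,0,0,0,0,0],[20,0,0,0,0,0,0],[20,0,0,0,0,0,0]]'
python3 -m creep '[[20,-0.1,-0.05,0.5,0,0,0],[20,0,0,1,0,0,0],[20,0,0,1,0,0,0],[10,-0.1,-1,1,0,0,0],[0,-0.1,-1,0,0,0,0],[0,-0.1,-1,0,0,0,0],[0,-0.1,-1,0,0,0,0],[0,-0.1,-1,0,0,0,0]]'
python3 -m creep '[[0,-0.1,-1,0,0,0,0],[0,0,-1,0,0,0,0],[0,0,0,0,0,0,0]]'
python3 - <<'E'
from h import *
c=capture('top'); im=c['frame'][180:265,290:450,::-1]; cv2.imwrite('pics/t5.png',cv2.resize(im,None,fx=5,fy=5,interpolation=cv2.INTER_CUBIC)); print(r.get_state()['tcp_pos'])
E
```

```text
time_s: 36.82
tcp_pos: [0.4957, -0.1987, 0.0609]
eef_rot: [179.9, 0.4, -4.4]
contact_force: [-13.5, -11.6, 8.5]
gripper_width: 0.0119
gripper_force: 25.0
time_s: 37.07
tcp_pos: [0.5014, -0.1969, 0.0612]
eef_rot: [-180.0, -0.2, -4.3]
contact_force: [0.6, -0.3, -0.2]
gripper_width: 0.0195
gripper_force: 0.0
time_s: 37.73
tcp_pos: [0.4859, -0.3242, 0.1485]
eef_rot: [180.0, -0.2, -4.3]
contact_force: [1.0, -0.1, -0.3]
gripper_width: 0.0005
gripper_force: 0.0
time_s: 37.98
tcp_pos: [0.4832, -0.3767, 0.1478]
eef_rot: [179.9, -0.1, -4.4]
contact_force: [0.1, 0.6, 0.1]
gripper_width: 0.0004
gripper_force: 0.0
[ 0.48295261 -0.37507933  0.14763699]
```

View pics/t5.png

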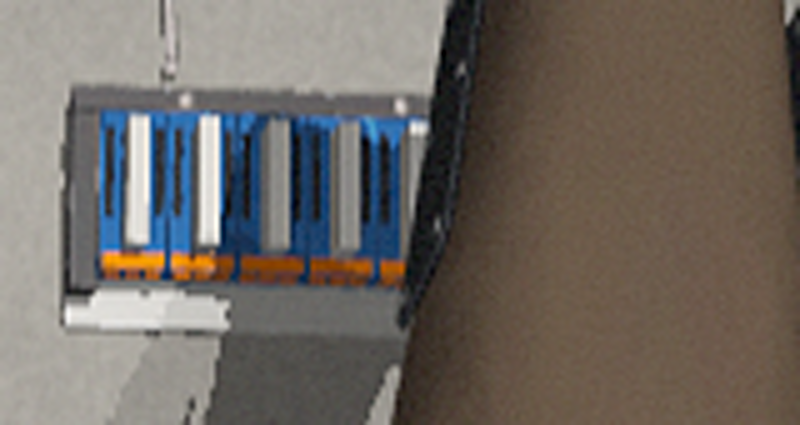

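```bash
python3 -m creep '[[0,-0.4,-0.1,-0.4,0,0,0],[0,0,0,-0.9,0,0,0],[0,0,0,-0.9,0,0,0],[0,0,0,-0.5,0,0,0],[0,0,0,0,0,0,0],[0,0.02,0.3,0,0,0,0],[0,0.03,0.4,0,0,0,0],[0,0.03,0.4,0,0,0,0]]'
python3 -m creep '[[0,0.04,0.5,0,0,0,0],[0,0.04,0.5,0,0,0,0],[0,0.04,0.5,0,0,0,0],[0,0.04,0.5,0,0,0,0],[0,0.02,0.2,0,0,0,0],[0,0,0,0,0,0,0]]'
python3 - <<'E'
from h import *
c=capture('scene'); im=c['frame'][150:250,170:300,::-1]; cv2.imwrite('pics/s6.png',cv2.resize(im,None,fx=5,fy=5,interpolation=cv2.INTER_CUBIC))
E
```

```text
time_s: 38.7
tcp_pos: [0.4754, -0.3478, 0.0811]
eef_rot: [179.9, -0.1, -4.3]
contact_force: [-0.1, -3.4, -0.8]
gripper_width: 0.0005
gripper_force: 1.9
time_s: 39.2
tcp_pos: [0.479, -0.2917, 0.0799]
eef_rot: [-180.0, -0.0, -4.3]
contact_force: [-0.5, 0.0, 0.0]
gripper_width: 0.0007
gripper_force: 0.0
```

View pics/s6.png

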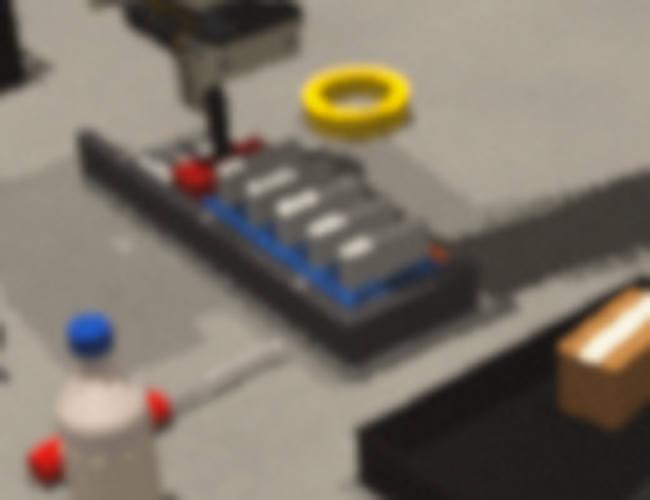

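The clamp follows the finger and is close to the row; creep in until the force rises.

```bash
python3 -m creep '[[0,0.03,0.4,0,0,0,0],[0,0.02,0.3,0,0,0,0],[0,0.02,0.2,0,0,0,0],[0,0,0,0,0,0,0]]'
python3 -m creep '[[0,0.01,0.12,0,0,0,0],[0,0,0,0,0,0,0]]'
python3 -m creep '[[0,0.01,0.12,0,0,0,0],[0,0,0,0,0,0,0]]'
```

```text
time_s: 39.58
tcp_pos: [0.4802, -0.2701, 0.0793]
eef_rot: [-180.0, 0.0, -4.3]
contact_force: [-0.3, -0.2, -0.2]
gripper_width: 0.0007
gripper_force: 0.2
time_s: 39.75
tcp_pos: [0.4805, -0.2676, 0.0793]
eef_rot: [-180.0, 0.0, -4.4]
contact_force: [-0.3, -1.4, 0.3]
gripper_width: 0.0004
gripper_force: 0.6
time_s: 39.92
tcp_pos: [0.4807, -0.2647, 0.0794]
eef_rot: [-180.0, 0.0, -4.4]
contact_force: [-0.3, -2.4, -0.5]
gripper_width: 0.0002
gripper_force: 0.9
```

```bash
for i in 1; do python3 -m creep '[[0,0.01,0.1,0,0,0,0],[0,0,0,0,0,0,0]]'; done
python3 -m creep '[[0,0,0.08,0,0,0,0],[0,0,0,0,0,0,0]]'
python3 -m creep '[[0,0,0.06,0,0,0,0],[0,0,0,0,0,0,0]]'
```

```text
time_s: 40.08
tcp_pos: [0.4809, -0.2629, 0.0795]
eef_rot: [179.9, 0.0, -4.3]
contact_force: [-1.2, -7.6, -0.8]
gripper_width: 0.0005
gripper_force: 3.5
time_s: 40.25
tcp_pos: [0.4809, -0.2624, 0.0796]
eef_rot: [179.8, 0.0, -4.3]
contact_force: [-1.3, -18.6, -4.1]
gripper_width: 0.0004
gripper_force: 8.5
time_s: 40.42
tcp_pos: [0.4809, -0.2621, 0.0797]
eef_rot: [179.8, 0.0, -4.3]
contact_force: [-1.3, -25.6, -7.3]
gripper_width: 0.0006
gripper_force: 12.5
```

Firm contact at the predicted place. Back off, move clear and inspect.

```bash
python3 -m creep '[[0,0,-0.4,0,0,0,0],[0,0,-0.8,0,0,0,0],[0,0,-0.4,0.8,0,0,0],[0,0,0,1,0,0,0],[0,0,0,1,0,0,0],[0,-0.5,-1,1,0,0,0],[0,-0.5,-1,0.5,0,0,0],[0,-0.5,-1,0,0,0,0]]'
python3 -m creep '[[0,-0.5,-1,0,0,0,0],[0,-0.5,-1,0,0,0,0],[0,-0.5,-1,0,0,0,0],[0,-0.2,-1,0,0,0,0],[0,0,-1,0,0,0,0],[0,0,0,0,0,0,0],[0,0,0,0,0,0,0]]'
python3 - <<'E'
from h import *
for n,(a,b,x,y),f in (('top',(120,340,90,450),2.2),('scene',(150,310,170,390),3.6)):
    c=capture(n); cv2.imwrite(f'pics/f_{n}.png',cv2.resize(c['frame'][a:b,x:y,::-1],None,fx=f,fy=f,interpolation=cv2.INTER_CUBIC))
E
```

```text
time_s: 41.08
tcp_pos: [0.4454, -0.375, 0.1909]
eef_rot: [179.9, -0.3, -4.2]
contact_force: [0.7, -1.1, -0.2]
gripper_width: 0.0003
gripper_force: 0.0
time_s: 41.67
tcp_pos: [0.4009, -0.4995, 0.1862]
eef_rot: [-179.9, 0.0, -4.5]
contact_force: [-0.1, 1.6, -0.9]
gripper_width: 0.0006
gripper_force: 0.0
```

View pics/f_top.png

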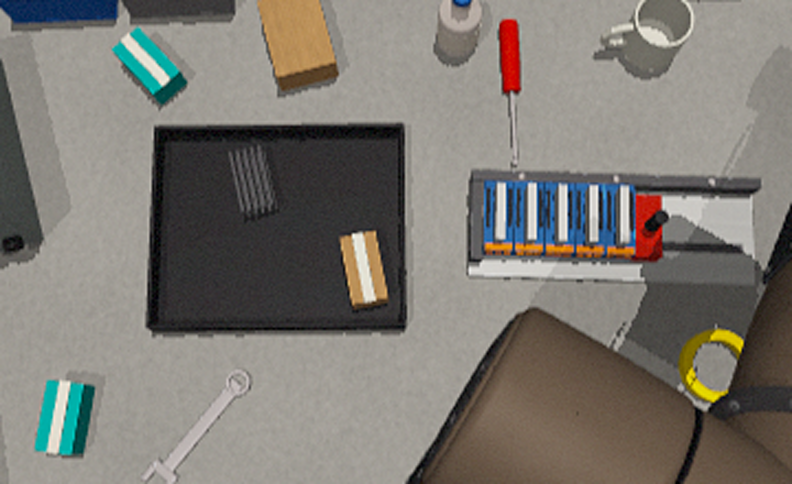

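View pics/f_scene.png

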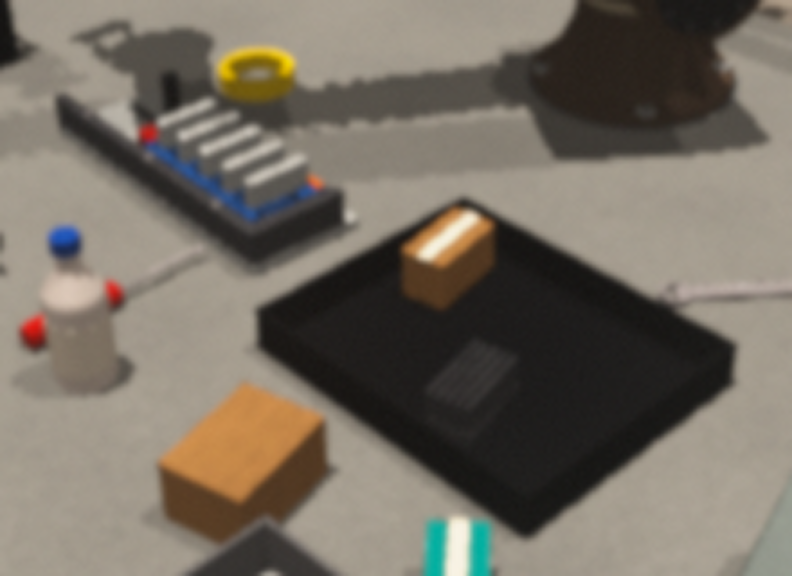

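Run:
```python
from h import *
c=capture('top'); b,o,w=modules(c)
cx,cy,t=.4905,-.1942,np.radians(-4.42); R=np.array([[np.cos(t),-np.sin(t)],[np.sin(t),np.cos(t)]])
for nm,m,z in (('rib',w,.082),('ora',o,.052)):
    mm=np.zeros_like(m); mm[203:236,308:382]=m[203:236,308:382]
    n,l,st,ce=cv2.connectedComponentsWithStats(mm)
    for i in range(1,n):
        if st[i,4]<15: continue
        ys,xs=np.nonzero(l==i); P=(ray(c,np.c_[xs,ys],z)[:,:2]-[cx,cy])@R; ev,V=np.linalg.eigh(np.cov((P-P.mean(0)).T)); v=V[:,1]*np.sign(V[0,1])
        print(nm,st[i,4],np.round(P.mean(0)*1000,1),round(np.degrees(np.arctan2(v[1],v[0])),1))
```

```text
rib 117 [  1.7 149.7] -0.9
rib 104 [  4.9 111.3] 0.4
rib 105 [ 3.7 73.7] 0.2
rib 104 [ 4.5 36. ] -0.4
rib 108 [ 4.4 -1.6] -0.5
ora 36 [-36.7 148.4] 87.6
ora 29 [-36.1 113.6] -85.5
ora 37 [-37.2  75.3] -84.4
ora 27 [-35.4  38.6] -89.0
ora 30 [-36.4  -2.5] 89.7
```

Run:
```python
from h import *
c=capture('top'); f=c['frame'].astype(int); g=f.sum(2)//3
h=hsv(c)
cx,cy,t=.4905,-.1942,np.radians(-4.42); R=np.array([[np.cos(t),-np.sin(t)],[np.sin(t),np.cos(t)]])
for yb in (.148,.110,.072,.034,-.004):
    # bed-x profile of rib along top (z=.082) and stripe (z=.052), offset 12mm in y off rib
    xs=np.arange(-.055,.06,.001)
    def prof(z,offs):
        acc=0
        for d in offs:
            P=np.c_[np.array([cx,cy])+np.c_[xs,np.full(len(xs),yb+d)]@R.T,np.full(len(xs),z)]
            q=proj(c,P).astype(np.float32); acc=acc+cv2.remap(c['frame'],q[:,0].reshape(1,-1),q[:,1].reshape(1,-1),cv2.INTER_LINEAR)[0].astype(float)
        return acc/len(offs)
    a=prof(.082,(-.002,0,.002)).mean(1); rb=prof(.052,(-.012,-.010,.010,.012)); s=rb[:,0]-rb[:,2]
    m=(a.max()+a[20:].min())/2
    k=np.nonzero(a[:40]>m)[0]; e=np.nonzero(a[60:]<m)[0]
    o=np.nonzero(s>s.max()/2)[0]
    print(yb,'rib front',xs[k[0]] if len(k) else None,'rib back',xs[60+e[0]] if len(e) else None,'stripe',xs[o[0]],xs[o[-1]])
```

```text
0.148 rib front -0.03099999999999998 rib back 0.040000000000000084 stripe -0.03999999999999999 -0.03199999999999998
0.11 rib front -0.029999999999999978 rib back 0.041000000000000085 stripe -0.04299999999999999 -0.03199999999999998
0.072 rib front -0.029999999999999978 rib back 0.040000000000000084 stripe -0.038999999999999986 -0.03199999999999998
0.034 rib front -0.029999999999999978 rib back 0.041000000000000085 stripe -0.038999999999999986 -0.03199999999999998
-0.004 rib front -0.028999999999999977 rib back 0.041000000000000085 stripe -0.038999999999999986 -0.03199999999999998
```

All five line up within 1 to 2 mm (the limit of the image), with their backs on the fence.

```bash
python3 -c "
from plant import close_job; print(close_job())"
```

```text
the job is handed in; nothing more can be done
None
```

The job is handed in: all five drive modules stand in one closed row in the bed, backs on the fence to within 1–2 mm in the last camera check, sockets to the front; the clamp was pushed up to firm contact and released, and nothing else looks moved.

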